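# Nip up the eye screw of a mould press with a tommy bar

### The arm

A 7-joint arm with a two-finger parallel gripper is mounted at the origin on the work surface. World frame = base frame: x ahead of the robot, y to its left, z up, the work surface at z = 0. Lengths are in m, angles in rad, forces in N, time in s.
With the tool pointing down it reaches from about 0.425 to 0.875 m from the base axis. Payload 4.7 kg.
Tool frame: the origin (TCP) lies at the very end of the fingers, on their centre line; the grasp point (between the pads) lies 19 mm behind it; z points along the fingers, y is the line along which they close (so a half turn about z gives the same grasp; the last joint's range is limited). The gripper opens to 87 mm and grips with 3 to 60 N. Pads are 19 mm wide; open, the fingers measure 117 mm over their backs; the gripper's body (75 mm by 190 mm) begins 51 mm behind the grasp point.
Start: joints at [-1.281, 0.321, -0.07, 1.45, 0.023, 1.371, -0.057], TCP at [0.177, 0.625, 0.223] pointing down, gripper open.
Joint ranges: [-2.86, 2.86], [-0.3, 2.09], [-1.38, 1.24], [0.06, 2.45], [-1.56, 4.7], [0.09, 2.05], [-2.69, 2.69]. Speed limits (rad/s): [2.57, 2.57, 3.14, 3.14, 3.14, 3.14, 3.14].

### API

Orientations are given as a rotation vector (axis times angle).
In Python, from bench import ctrl gives the robot as it stands.
- The arm moves only by the tool jog_arm, never from a script. Its argument "commands" is a list of rows, each a list of 7 numbers: the opening, from 0 (shut) to 1 (fully open), then the shift along the world's x, y, z scaled (see below), then the turn, a rotation vector about the world's x, y, z scaled (see below). A call has exactly 5 rows; each row is the pose to reach, as a shift and turn from the pose commanded when the call began; what a row does not reach only later rows make up. The controller multiplies each number of a shift by 0.5 m and each number of a turn by 30 degrees. A row lasts 1/12 s, in which the tool goes at most 41.7 mm and 7.16 degrees, less where a joint would pass 70% of its speed; a pose out of reach is approached as far as the arm can. A call with a number of a shift or a turn outside -1 to 1 is refused whole. A call with a gripper value outside its range is refused whole. The fingers move at their own pace and stop on an object; "grip_force" is the grip in N (left out, the last holds). Time passes only in rows, so rows that repeat a pose let the fingers close, or fill a call up. It gives the time, the measured TCP pose, the force, the opening and the grip force at its end, in the units of the state.
- ctrl.get_state(): the state, without advancing time (a new reading comes with each control period).
- ctrl.get_image(name): name is "side" or "top"; returns a dict with "frame" (400x640x3 uint8, red, green, blue), "vfov" (degrees; the focal length in pixels is half the picture's height over the tangent of half this angle, whatever the lens; pixels are square), "cx", "cy" (the principal point, pixels), "camera_from_world" (4x4, takes a point from world to camera coordinates). Camera axes: x right, y down, z forward; pixel columns grow to the right and rows downward; lengths in m; the calibration is good to about 2 mm. A picture is of the moment at which its call begins. There is no depth.
- ctrl.close_job(): hands the job in; it is judged then, once.
The state is a dict: "time": time; "joint_positions": joint angles; "qd": joint speeds; "joint_torque": joint torques, N m; "position": TCP position; "tool_rot": TCP orientation; "ft_force": force on the tool from outside, world axes, zero at the start; "torque": the same for the moment, N m; "grip_width": opening from 0.0 (shut) to 1.0 (fully open); "grip_force": force on a finger pad.
Only numpy, scipy, OpenCV 4.12 (cv2) and the standard library are available. Lean on these libraries where they do the work, as an engineer would, in place of code of your own. Each camera call takes 0.05 s, during which the arm holds its last target. There are 200 camera calls.

### The job

Close the plaster mould in the little green press: take the steel bar from its wooden rest, slide it through the loop of the press's eye screw and use it as a lever to turn the screw clockwise (seen from above) until it comes up firm on the mould, then nip it about 8 degrees further, no more, or the plaster cracks. Then draw the bar out and lay it back in the two V notches of its rest, centred as it was. Turn the eye only with the bar, never with the gripper, do not force the bar against the press, and leave the pots and tools around it alone.

Things in the scene. Friction and masses are not known exactly. Their poses are not given: they have to be found in the camera images.
- bar: plain round steel tommy bar, 10 mm diameter, 200 mm long, round ends, 120 g. Origin at its middle, x axis along its length (either end may be used). At the start it lies level in the V notches of the rest, its axis 43 mm above the table.
- rest: fixed wooden rest: base 170 x 60 x 8 mm with two V-notched cheeks, 12 mm thick, at x = +-70 mm. Origin at the centre of the underside, on the table; x runs along the bar. V sides at 45 degrees, bottom of the V 36 mm up, horn tips 53 mm high and 34 mm apart; a bar lying in it has its axis 43 mm above the table, over the origin. Between the cheeks there is only the base.
- press: fixed bench press, base 110 x 160 mm; origin at the centre of its underside on the table, z up. Two posts at y = +-64 mm carry a green crossbar (34 x 155 mm, top 120 mm above the table, post nuts to 128 mm) over a white plaster mould in two halves. The eye screw stands up through the middle of the crossbar, above the origin.
- eye (a point): centre of the eye screw's loop, 166 mm above the table: a steel ring standing upright, bore 13 mm, ring bar 12 mm thick, 37 mm outside, its lowest point 27 mm above the crossbar. The bore runs level along this point's x axis (enter from either side); z is up and is the axis the screw turns on.
- eyehead: the eye screw's head (loop and shank), origin on its axis at the crossbar's top. Clockwise from above tightens. The bar has 1.5 mm of play in the bore and swings about 0.5 rad (28 degrees) either way before it wedges and turns the eye. It starts loose, 0.4 to 1.0 rad short of firm; where firm comes cannot be seen and differs each time. It stays where it is left.
- foot (a joint): how far the screw's foot, the steel disc on the mould, has squeezed its disc springs, m: 0 until the screw comes up firm, then 2 mm per rad of turn (8 degrees: 0.28 mm), too little to see or to measure well: feel it. Torque about the screw's axis: 0.06 N m running loose; at firm it steps up to about 0.22, and each further 0.1 rad adds 0.12 N m.
- bowl: loose terracotta bowl, 110 mm wide, 50 mm high, beyond the press and rest; origin at its foot. Leave alone.
- beaker: loose white beaker, 72 mm wide, 85 mm high, at the left; origin at its foot. Leave alone.
- jar: loose glass jar with a white lid, 70 mm wide, 80 mm high, at the left; origin at its foot. Leave alone.
- prop: loose square grey kiln prop, 35 x 35 x 70 mm, standing between the press, the rest and the robot; origin at its foot. Leave alone.
- spoon: loose wooden spoon lying at the right. Leave alone.
- batt: loose small wooden board 90 x 60 x 12 mm lying at the right. Leave alone.
Mind the look-alikes: they are no part of the job. Of the things shaped like the bar, the steel one is meant. Leave any pink look-alike of the press alone.

How it is judged:
On the way, in this order (a step that is already met when the one before it is completed fails the run):
1. the bar is through the loop of the eye (x of eye in the frame of bar between -0.092 and 0.092 m and y of eye in the frame of bar between -0.009 and 0.009 m and z of eye in the frame of bar between -0.009 and 0.009 m), for 0.2 s.
2. with the bar in the loop, the screw is turned at least 0.05 rad (3 degrees) beyond firm (value of joint foot above 0.0001 m and x of eye in the frame of bar between -0.1 and 0.1 m and y of eye in the frame of bar between -0.009 and 0.009 m and z of eye in the frame of bar between -0.009 and 0.009 m), for 0.1 s.
At the end, for the whole second after the job is handed in: The eye screw stands at least 0.05 rad beyond firm (foot at 0.1 mm or more); the bar lies still in both V notches of its rest, within 25 mm of centred along its length, within 6 mm sideways and 5 mm in height of its seat, parallel to the rest within 0.08 rad (value of joint foot above 0.0001 m and x of bar in the frame of rest between -0.025 and 0.025 m and y of bar in the frame of rest between -0.006 and 0.006 m and z of bar in the frame of rest between 0.038 and 0.048 m and angle between the x axis of bar and the x axis of rest, either way round below 0.08 rad and linear speed of bar below 0.02 m/s); the robot touches nothing.
It fails at once if the screw is overtightened: more than 0.3 rad (17 degrees) beyond firm (value of joint foot above 0.0006 m).
It fails at once if the gripper touches the eye (over 2 N) (contact force between the fingers and eyehead above 2 N).
It fails at once if a pot, jar or tool around the work is moved by more than 30 mm (distance of any of bowl, beaker, jar, prop, spoon, batt from where it was at the start of the episode above 0.03 m).
It fails at once if the bar is forced against the press or its eye with over 75 N (about 1.5 times what the nip needs) (contact force between bar and press above 75 N).
It also fails if it takes over 72 s, if anything falls off the work surface, if the arm or the gripper's body presses on something with over 40 N, if the wrist force passes 120 N, or if a joint passes its speed limit or range.

## Working session

There is one attempt and no reset: what is moved stays moved. The work goes in short steps, Python scripts to look and compute and a tool call to move; the robot and the scene stay as the last step left them, time stands still between calls to the robot, and variables do not carry over. Pictures are saved under pics/ and viewed, at most 10 in all, crops included, and the job is handed in when it is done.

Besides the shell and the picture viewer there is one more tool, called after ">>>" in YAML: its name, and indented under it one key for each argument. jog_arm: Moves the arm, as the interface text tells. Shifts and turns lie within -1 to 1; 1 stands for 0.5 m of shift or 30 degrees of turn. Its arguments: {"type":"object","properties":{"commands":{"type":"array","items":{"type":"array","items":{"type":"number","minimum":-1,"maximum":1}}},"grip_force":{"type":"number"}},"required":["commands"]}

```bash
ls; mkdir -p pics; python3 - <<'E'
from bench import ctrl
import cv2,numpy as np
for n in("side","top"):
    d=ctrl.get_image(n); cv2.imwrite(f"pics/{n}0.png",d["frame"][:,:,::-1]); print(n,d["vfov"],d["cx"],d["cy"],np.round(d["camera_from_world"],4).tolist())
s=ctrl.get_state();print(s)
E
```

```text
pics
side 42.485757032609484 318.5554511664608 201.88172022644025 [[0.7014, -0.7127, 0.0149, -0.4667], [-0.4456, -0.4547, -0.7712, 0.2698], [0.5564, 0.5342, -0.6364, 1.2765], [0.0, 0.0, 0.0, 1.0]]
top 48.606449885722114 325.5057078332016 205.9850537010119 [[0.0075, -1.0, 0.0004, -0.1068], [-0.9939, -0.0075, -0.1097, 0.5512], [0.1097, 0.0004, -0.994, 1.2957], [0.0, 0.0, 0.0, 1.0]]
{'time': 0.1, 'joint_positions': array([-1.28091124,  0.32175225, -0.07008381,  1.45153423,  0.02257514,
        1.37077624, -0.05690982]), 'qd': array([ 0.00029514, -0.00153101,  0.00163233, -0.00375624, -0.00116286,
       -0.00172121,  0.00065697]), 'joint_torque': array([-1.38978653e-04, -4.92573202e+01, -4.05682325e-01, -3.13401139e+01,
       -6.41948590e-02,  3.94415762e-02,  7.30445413e-05]), 'position': array([0.176904  , 0.62496561, 0.22157808]), 'tool_rot': array([-4.31789493e-01, -3.11161039e+00,  2.63160320e-03]), 'ft_force': array([ 0.70204225, -0.10715477,  0.56287873]), 'torque': array([ 0.01197152, -0.00381573,  0.01116574]), 'grip_force': 0.0, 'grip_width': 0.9997514781869787}
```

View pics/side0.png

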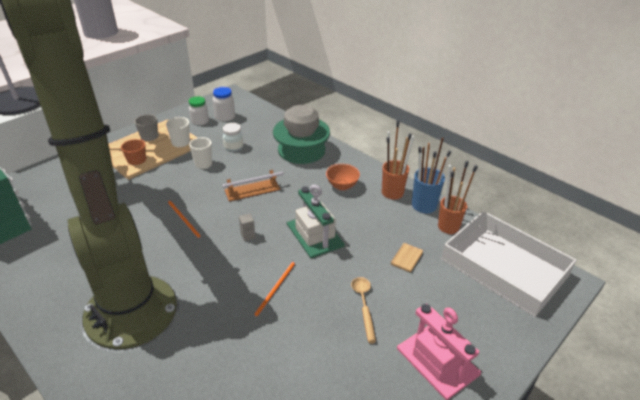

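View pics/top0.png

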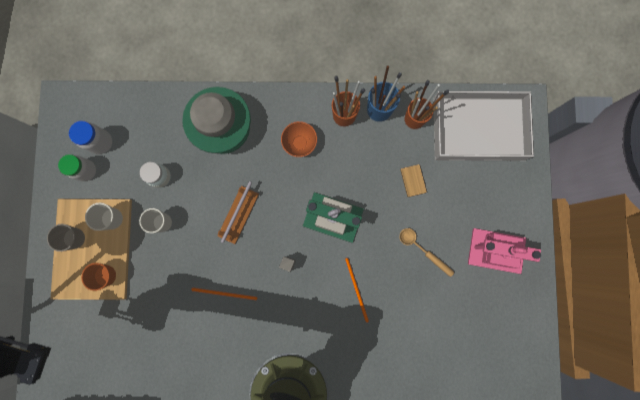

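```bash
cat > h.py <<'E'
from bench import ctrl
import cv2,numpy as np
def cam(n):
    d=ctrl.get_image(n); d["f"]=d["frame"].shape[0]/2/np.tan(np.radians(d["vfov"])/2); return d
def ray(d,u,v):
    T=d["camera_from_world"];R=T[:3,:3];c=-R.T@T[:3,3]
    return c,R.T@np.array([(u-d["cx"])/d["f"],(v-d["cy"])/d["f"],1])
def onz(d,u,v,z):
    c,r=ray(d,u,v); return c+r*(z-c[2])/r[2]
def proj(d,p):
    T=d["camera_from_world"];q=T[:3,:3]@np.asarray(p)+T[:3,3]
    return np.array([d["cx"],d["cy"]])+d["f"]*q[:2]/q[2]
def tri(d1,p1,d2,p2):
    A=np.zeros((3,3));b=np.zeros(3)
    for d,p in((d1,p1),(d2,p2)):
        c,r=ray(d,*p);r/=np.linalg.norm(r);M=np.eye(3)-np.outer(r,r);A+=M;b+=M@c
    return np.linalg.solve(A,b)
def crop(d,x0,y0,w,h,k):
    return cv2.resize(d["frame"][y0:y0+h,x0:x0+w,::-1],None,fx=k,fy=k,interpolation=cv2.INTER_CUBIC)
E
python3 - <<'E'
from h import *
t=cam("top");s=cam("side")
a=crop(t,205,175,200,75,4);b=crop(s,215,167,140,75,4)
o=np.zeros((600,800,3),np.uint8);o[:300]=a;o[300:,:560]=b
cv2.imwrite("pics/c1.png",o)
E
```

```text
(no output)
```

View pics/c1.png

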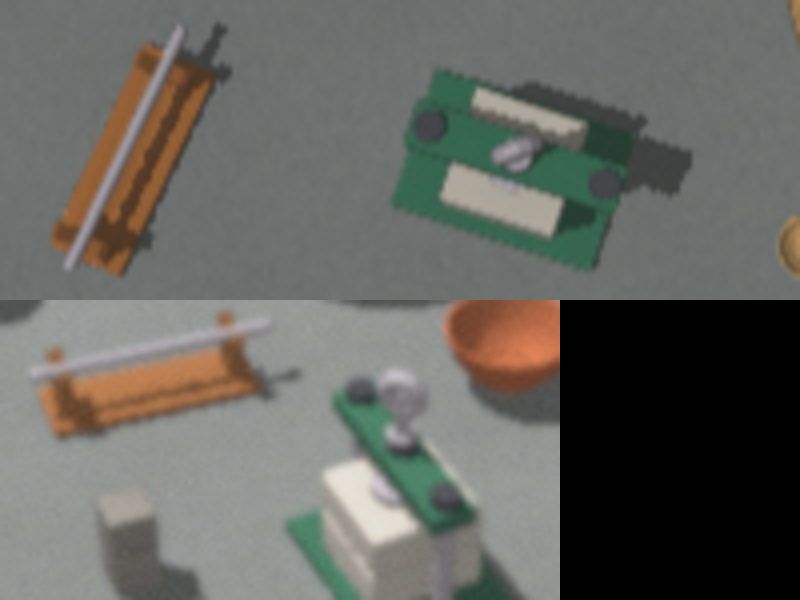

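```bash
python3 - <<'E'
from h import *
t=cam("top");s=cam("side")
np.set_printoptions(precision=4,suppress=True)
e=tri(t,(334.2,213),s,(315.5,191.2));print("eye",e,proj(t,e),proj(s,e),onz(t,334.2,213,.166))
# bar ends
A=onz(t,250,182.2,.043);B=onz(t,222.2,241.7,.043);print("bar",A,B,(A+B)/2,np.linalg.norm(A-B),np.degrees(np.arctan2(*(A-B)[1::-1])))
print("side pred",proj(s,A),proj(s,B))
# posts nuts
n1=onz(t,205+430/4,175+125/4,.128);n2=onz(t,205+605/4,175+185/4,.128);print("nuts",n1,n2,(n1+n2)/2,np.linalg.norm(n1-n2))
# ring mask in top: not green, bright
for nm,d,x0,y0,w,h in(("top",t,324,204,20,20),("side",s,302,180,28,34)):
    c=cv2.cvtColor(d["frame"],cv2.COLOR_RGB2HSV)[y0:y0+h,x0:x0+w]; m=((c[...,1]<60)&(c[...,2]>95)).astype(np.uint8)
    print(nm);print("\n".join("%d "%(y0+i)+"".join(".#"[v] for v in r) for i,r in enumerate(m)))
def top(u,v,z):return onz(t,u,v,z)
print("prop",onz(t,287,263,.07),"bowl",onz(t,299,140,.03),"ring dir",onz(t,205+497/4,175+160/4,.166),onz(t,205+540/4,175+140/4,.166))
E
```

```text
eye [ 0.5195 -0.127   0.162 ] [334.4821 212.6886] [315.0847 191.2382] [ 0.5183 -0.1262  0.166 ]
bar [0.6203 0.1231 0.043 ] [0.4427 0.2002 0.043 ] [0.5315 0.1616 0.043 ] 0.19356217704266696 -23.45811861751322
side pred [281.7556 172.2132] [222.8159 185.3023]
nuts [ 0.5402 -0.0666  0.128 ] [ 0.4994 -0.1879  0.128 ] [ 0.5198 -0.1273  0.128 ] 0.12793794931074423
top
204 ....################
205 ......##############
206 ..........##########
207 .............#######
208 ................####
209 .........######....#
210 .......#########....
211 .....###########....
212 ....##########......
213 ....##########......
214 ....##########......
215 ....##########......
216 .......######.......
217 ##......####........
218 ####................
219 ########............
220 ##########..........
221 #############.......
222 ################....
223 ####################
side
180 ##########################..
181 ###########################.
182 ############################
183 ############################
184 ############################
185 ############################
186 ############################
[... 311 characters left out ...]
..#################
197 ..........##################
198 .........###################
199 #........###################
200 ##.......###################
201 ###......###################
202 ###......###################
203 ####.....######...##########
204 #####..............#########
205 ######.............#########
206 #######.............########
207 ########..............######
208 ########..............######
209 #########..............#####
210 ##########..............####
211 ###########..............###
212 ###########..............###
213 ############..........######
prop [0.3826 0.0064 0.07  ] bowl [ 0.7536 -0.0204  0.03  ] ring dir [ 0.5128 -0.1129  0.166 ] [ 0.5265 -0.1417  0.166 ]
```

>>> jog_arm:
  commands:
    - [1,0.262,-0.32,0,0,0,-0.257]
    - [1,0.262,-0.32,0,0,0,-0.257]
    - [1,0.262,-0.32,0,0,0,-0.257]
    - [1,0.262,-0.32,0,0,0,-0.257]
    - [1,0.262,-0.32,0,0,0,-0.257]
  grip_force: 50

```text
time: 0.72
position: [0.3093, 0.4635, 0.2227]
tool_rot: [0.64, 3.075, 0.0]
ft_force: [0.1, -0.5, 0.3]
grip_width: 1.0
grip_force: 0.0
```

>>> jog_arm:
  commands:
    - [1,0.262,-0.32,0,0,0,0]
    - [1,0.262,-0.32,0,0,0,0]
    - [1,0.262,-0.32,0,0,0,0]
    - [1,0.262,-0.32,0,0,0,0]
    - [1,0.262,-0.32,0,0,0,0]

```text
time: 1.13
position: [0.4402, 0.3034, 0.2229]
tool_rot: [0.641, 3.075, 0.001]
ft_force: [1.6, 0.2, -0.1]
grip_width: 0.996
grip_force: 0.0
```

>>> jog_arm:
  commands:
    - [1,0.262,-0.32,0,0,0,0]
    - [1,0.262,-0.32,0,0,0,0]
    - [1,0.262,-0.32,0,0,0,0]
    - [1,0.262,-0.32,0,0,0,0]
    - [1,0.262,-0.32,0,0,0,0]

```text
time: 1.55
position: [0.5711, 0.1434, 0.2229]
tool_rot: [0.64, 3.075, 0.001]
ft_force: [1.0, 1.1, -0.6]
grip_width: 1.001
grip_force: 0.0
```

>>> jog_arm:
  commands:
    - [1,-0.002,0.003,-0.08,0,0,0]
    - [1,-0.002,0.003,-0.16,0,0,0]
    - [1,-0.002,0.003,-0.24,0,0,0]
    - [1,-0.002,0.003,-0.32,0,0,0]
    - [1,-0.002,0.003,-0.396,0,0,0]

```text
time: 1.97
position: [0.5687, 0.1468, 0.0227]
tool_rot: [0.64, 3.076, 0.0]
ft_force: [1.0, 0.6, 0.3]
grip_width: 0.999
grip_force: 0.0
```

>>> jog_arm:
  commands:
    - [0.5,0,0,0,0,0,0]
    - [0.3,0,0,0,0,0,0]
    - [0,0,0,0,0,0,0]
    - [0,0,0,0,0,0,0]
    - [0,0,0,0,0,0,0]

```text
time: 2.38
position: [0.5712, 0.1477, 0.0276]
tool_rot: [0.639, 3.071, 0.005]
ft_force: [-0.2, -0.7, -0.1]
grip_width: 0.706
grip_force: 0.0
```

>>> jog_arm:
  commands:
    - [0,0,0,0,0,0,0]
    - [0,0,0,0,0,0,0]
    - [0,0,0,0,0,0,0]
    - [0,0,0,0,0,0,0]
    - [0,0,0,0,0,0,0]

```text
time: 2.8
position: [0.5691, 0.147, 0.0247]
tool_rot: [0.64, 3.076, 0.0]
ft_force: [-0.4, -0.2, 0.1]
grip_width: 0.325
grip_force: 0.0
```

>>> jog_arm:
  commands:
    - [0,0,0,0,0,0,0]
    - [0,0,0,0,0,0,0]
    - [0,0,0,0,0,0,0]
    - [0,0,0,0,0,0,0]
    - [0,0,0,0,0,0,0]

```text
time: 3.22
position: [0.5678, 0.1443, 0.0243]
tool_rot: [-0.642, -3.073, 0.006]
ft_force: [-3.6, -4.7, 3.7]
grip_width: 0.096
grip_force: 50.0
```

```bash
python3 - <<'E'
from h import *
t=cam("top");s=ctrl.get_state();print(s["position"],s["ft_force"],s["torque"],s["grip_width"],s["grip_force"])
E
```

```text
[0.56782255 0.14427197 0.02423976] [-3.15046068 -5.08221949  3.84396233] [-0.94834217  0.72565827  0.01739394] 0.09398268862673909 49.99900634980804
```

>>> jog_arm:
  commands:
    - [0,0,0,0.05,0,0,0]
    - [0,0,0,0.1,0,0,0]
    - [0,0,0,0.15,0,0,0]
    - [0,0,0,0.2,0,0,0]
    - [0,0,0,0.25,0,0,0]
  grip_force: 60

```text
time: 3.68
position: [0.5687, 0.1468, 0.1504]
tool_rot: [-0.64, -3.075, 0.0]
ft_force: [0.3, 0.5, -0.5]
grip_width: 0.098
grip_force: 60.0
```

>>> jog_arm:
  commands:
    - [0,0.021,-0.04,0,0,0,0.16]
    - [0,0.042,-0.08,0,0,0,0.32]
    - [0,0.063,-0.12,0,0,0,0.48]
    - [0,0.084,-0.16,0,0,0,0.64]
    - [0,0.105,-0.2,0,0,0,0.8]

```text
time: 4.1
position: [0.6217, 0.0461, 0.1493]
tool_rot: [0.02, -3.141, -0.0]
ft_force: [-0.4, -0.2, -1.2]
grip_width: 0.093
grip_force: 60.0
```

>>> jog_arm:
  commands:
    - [0,0.021,-0.04,0,0,0,0.16]
    - [0,0.042,-0.08,0,0,0,0.32]
    - [0,0.063,-0.12,0,0,0,0.48]
    - [0,0.084,-0.16,0,0,0,0.64]
    - [0,0.105,-0.2,0,0,0,0.8]

```text
time: 4.52
position: [0.6742, -0.0539, 0.149]
tool_rot: [0.673, -3.068, -0.001]
ft_force: [-0.8, 1.0, -1.5]
grip_width: 0.092
grip_force: 60.0
```

```bash
python3 - <<'E'
from h import *
t=cam("top");s=cam("side");q=ctrl.get_state();print(q["position"],q["tool_rot"],q["ft_force"],q["torque"],q["grip_width"])
a=crop(t,275,160,133,75,6);b=crop(s,275,140,133,75,6)
cv2.imwrite("pics/c2.png",np.vstack([a[:300],b[:300]]) if 0 else np.vstack([cv2.resize(a,(800,300)) if 0 else crop(t,295,180,133,50,6),crop(s,275,150,133,50,6)]))
E
```

```text
[ 0.67448974 -0.05909486  0.1489864 ] [ 0.65887738 -3.07087442  0.00569306] [-0.33328751 -0.67425759 -1.15848833] [-0.01287534 -0.05039848  0.00205134] 0.1001982920870373
```

View pics/c2.png

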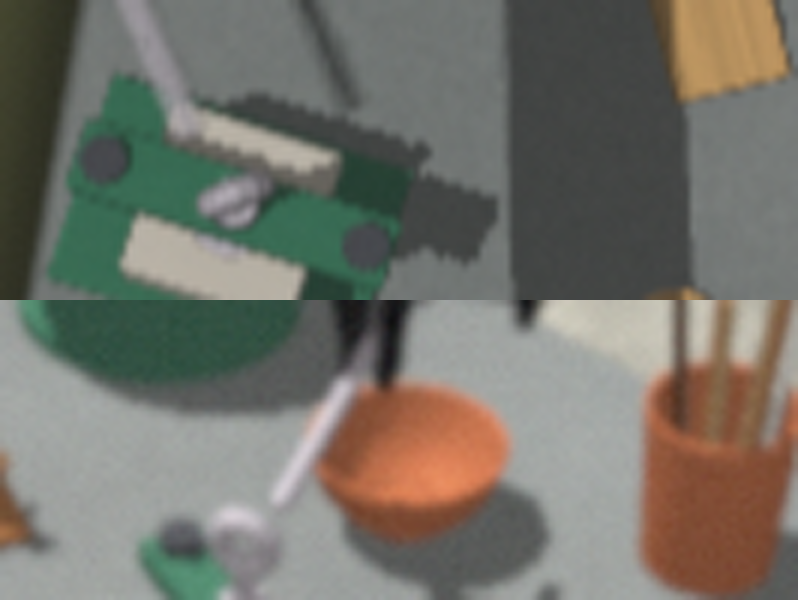

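```bash
cat >> h.py <<'E'
def show(fn,q,tp,sp,w=133,hh=50,k=6):
    t=cam("top");s=cam("side");cv2.imwrite(fn,np.vstack([crop(t,*tp,w,hh,k),crop(s,*sp,w,hh,k)]));return t,s
E
python3 - <<'E'
from h import *
np.set_printoptions(precision=4,suppress=True)
t=cam("top");s=cam("side")
tip=tri(t,(325.5,200.5),s,(322,183.3));eye=tri(t,(334.2,213.3),s,(315.5,189.9))
print(tip,eye,proj(t,tip),proj(s,tip),proj(t,eye),proj(s,eye))
# expected eye from triangulated and its xy
for p in(.152,.162,.166): print(p,proj(s,[.5195,-.127,p]),proj(t,[.5195,-.127,p]))
for i in range(3): cam("top"); print(ctrl.get_state()["position"],ctrl.get_state()["time"])
E
```

```text
[ 0.5578 -0.107   0.1568] [ 0.5186 -0.1272  0.167 ] [327.1283 198.745 ] [319.6736 183.5085] [334.5987 212.8606] [314.9145 189.9534]
0.152 [315.0481 194.108 ] [334.4107 213.037 ]
0.162 [315.0871 191.2276] [334.4865 212.688 ]
0.166 [315.1028 190.068 ] [334.5171 212.5467]
[ 0.6736 -0.0522  0.149 ] 4.7667
[ 0.6736 -0.0514  0.1491] 4.8167
[ 0.6737 -0.0511  0.1493] 4.8667
```

```bash
cat >> h.py <<'E'
def barline(az,rs,views=("top","side")):
    """lateral (left of az dir) and z offset of the real bar from the one expected from TCP pose; az = tip direction, deg"""
    a=np.radians(az);u=np.array([np.cos(a),np.sin(a),0]);l=np.array([-u[1],u[0],0]);z=np.array([0,0,1.])
    D=[cam(n) for n in views];p=ctrl.get_state()["position"]+np.array([0,0,.019]);out=[]
    for r in rs:
        P=p+u*r;M=[];e=[]
        for d in D:
            c=proj(d,P);g=proj(d,P+.01*u)-c;g/=np.linalg.norm(g);n=np.array([-g[1],g[0]])
            ks=np.arange(-6,6.01,.25);g_=cv2.cvtColor(d["frame"],cv2.COLOR_RGB2GRAY).astype(np.float32)
            xy=(c+ks[:,None]*n).astype(np.float32)
            v=cv2.remap(cv2.GaussianBlur(g_,(0,0),.7),xy[:,0].copy()[None],xy[:,1].copy()[None],cv2.INTER_LINEAR)[0]
            i=v.argmax();w=np.clip(v-(v.max()+np.median(v))/2,0,None)*(abs(ks-ks[i])<3);e.append((w*ks).sum()/w.sum())
            M.append([n@(proj(d,P+.001*q)-c)/.001 for q in(l,z)])
        s=np.linalg.solve(np.array(M),np.array(e));out.append([r,*(1000*s),*e]);
    return p,u,l,np.array(out)
E
python3 - <<'E'
from h import *
np.set_printoptions(precision=2,suppress=True)
p,u,l,o=barline(204.8,[.05,.06,.07,.08,.09,.1,.11,.12,.13]);print(p*1000,"\n",o)
E
```

```text
[673.84 -51.34 168.54] 
 [[ 0.05 -2.49 -4.72  1.02  0.15]
 [ 0.06 -2.38 -4.67  0.98  0.12]
 [ 0.07 -2.36 -2.88  0.93  0.36]
 [ 0.08 -2.83 -1.66  1.08  0.69]
 [ 0.09 -2.68 -1.25  1.02  0.7 ]
 [ 0.1  -2.53 -0.68  0.95  0.73]
 [ 0.11 -2.67 -0.94  1.01  0.75]
 [ 0.12 -2.44 -0.79  0.92  0.69]
 [ 0.13 -4.17 -4.64  1.65  0.72]]
```

>>> jog_arm:
  commands:
    - [0,-0.009,-0.009,-0.001,0,0,0]
    - [0,-0.018,-0.018,-0.002,0,0,0]
    - [0,-0.027,-0.026,-0.003,0,0,0]
    - [0,-0.027,-0.026,-0.003,0,0,0]
    - [0,-0.027,-0.026,-0.003,0,0,0]

```text
time: 5.38
position: [0.6601, -0.0669, 0.1483]
tool_rot: [-0.664, 3.07, 0.0]
ft_force: [0.3, 0.3, -1.4]
grip_width: 0.098
grip_force: 60.0
```

>>> jog_arm:
  commands:
    - [0,0,0,0,0,0,0]
    - [0,0,0,0,0,0,0]
    - [0,0,0,0,0,0,0]
    - [0,0,0,0,0,0,0]
    - [0,0,0,0,0,0,0]

```text
time: 5.8
position: [0.6606, -0.0659, 0.148]
tool_rot: [0.667, -3.07, -0.0]
ft_force: [0.0, -0.4, -1.6]
grip_width: 0.094
grip_force: 60.0
```

```bash
python3 - <<'E'
from h import *
np.set_printoptions(precision=2,suppress=True)
p,u,l,o=barline(204.8,[.08,.09,.1,.11]);print(p*1000,"\n",o)
t=cam("top");s=cam("side")
cv2.imwrite("pics/c3.png",np.hstack([crop(t,314,184,40,50,10),crop(s,295,165,40,50,10)]))
print(ctrl.get_state()["ft_force"])
E
```

```text
[660.59 -65.96 167.03] 
 [[  0.08  -2.62  -0.54   0.98   0.79]
 [  0.09  -2.57  -0.67   0.97   0.75]
 [  0.1   -2.2    0.17   0.81   0.76]
 [  0.11  -9.31 -17.14   3.85   0.7 ]]
[ 0.17 -1.09 -1.23]
```

View pics/c3.png

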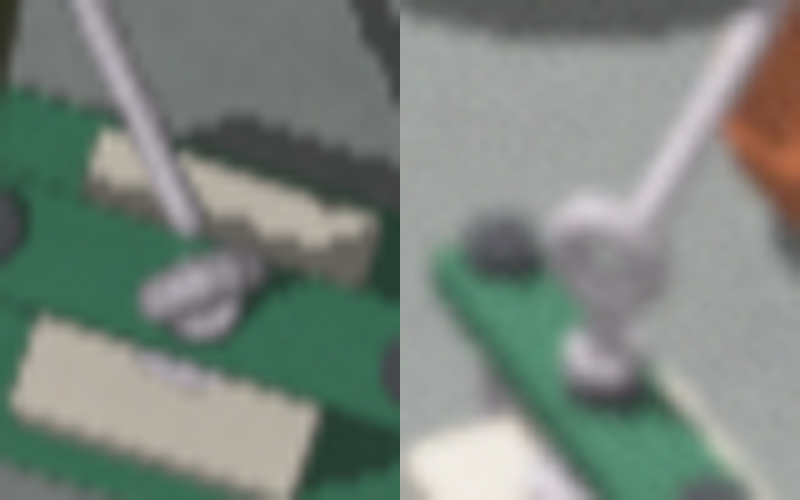

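>>> jog_arm:
  commands:
    - [0,-0.002,0.005,0,0,0,0]
    - [0,-0.002,0.005,0,0,0,0]
    - [0,-0.002,0.005,0,0,0,0]
    - [0,-0.008,0.002,0,0,0,0]
    - [0,-0.014,-0.001,0,0,0,0]

```text
time: 6.42
position: [0.6533, -0.0666, 0.148]
tool_rot: [0.667, -3.07, 0.0]
ft_force: [-0.5, -0.8, -1.7]
grip_width: 0.095
grip_force: 60.0
```

>>> jog_arm:
  commands:
    - [0,-0.006,-0.003,0,0,0,0]
    - [0,-0.012,-0.006,0,0,0,0]
    - [0,-0.018,-0.008,0,0,0,0]
    - [0,-0.024,-0.011,0,0,0,0]
    - [0,-0.024,-0.011,0,0,0,0]

```text
time: 6.83
position: [0.6408, -0.0727, 0.1482]
tool_rot: [0.665, -3.07, -0.0]
ft_force: [0.4, -0.6, -0.8]
grip_width: 0.098
grip_force: 60.0
```

```bash
python3 - <<'E'
from h import *
np.set_printoptions(precision=4,suppress=True)
for i in range(2):
    t=cam("top");s=cam("side");q=ctrl.get_state();print(q["position"],q["tool_rot"],q["ft_force"],q["torque"])
cv2.imwrite("pics/c4.png",np.hstack([crop(t,314,184,40,50,10),crop(s,295,165,40,50,10)]))
E
```

```text
[ 0.6415 -0.0721  0.1482] [-0.666   3.0699  0.0003] [ 0.1856  0.9046 -0.9288] [ 0.0925  0.0241 -0.0118]
[ 0.6417 -0.0719  0.1481] [-0.6666  3.0697  0.0001] [ 0.1212 -0.2319 -1.0751] [0.083  0.0106 0.0218]
```

>>> jog_arm:
  commands:
    - [0,-0.007,-0.003,0,0,0,0]
    - [0,-0.014,-0.006,0,0,0,0]
    - [0,-0.021,-0.01,0,0,0,0]
    - [0,-0.028,-0.013,0,0,0,0]
    - [0,-0.036,-0.017,0,0,0,0]

```text
time: 7.45
position: [0.6231, -0.0808, 0.1481]
tool_rot: [-0.666, 3.07, 0.0]
ft_force: [-0.8, 0.4, -0.8]
grip_width: 0.094
grip_force: 60.0
```

```bash
python3 - <<'E'
from h import *
np.set_printoptions(precision=4,suppress=True)
for i in range(2):
    t=cam("top");s=cam("side");q=ctrl.get_state();print(q["position"],q["tool_rot"],q["ft_force"],q["torque"])
cv2.imwrite("pics/c4.png",np.hstack([crop(t,314,184,40,50,10),crop(s,295,165,40,50,10)]))
E
```

```text
[ 0.6227 -0.0813  0.1482] [ 0.6646 -3.0701 -0.0003] [-0.0754  0.0398 -0.102 ] [ 0.0685  0.0761 -0.0646]
[ 0.6235 -0.0807  0.1482] [-0.6659  3.0699  0.0002] [-0.1919  0.1722 -1.6584] [ 0.0462  0.0077 -0.0285]
```

View pics/c4.png

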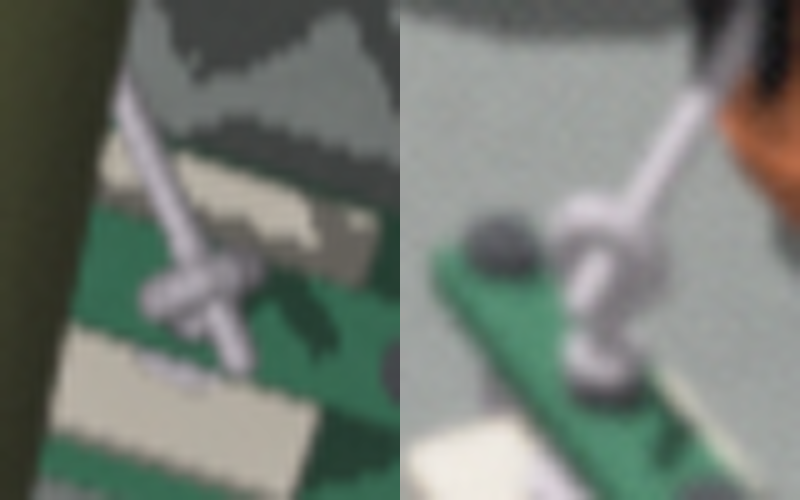

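>>> jog_arm:
  commands:
    - [0,-0.008,-0.004,0,0,0,0]
    - [0,-0.016,-0.007,0,0,0,0]
    - [0,-0.024,-0.011,0,0,0,0]
    - [0,-0.031,-0.014,0,0,0,0]
    - [0,-0.031,-0.014,0,0,0,0]

```text
time: 8.07
position: [0.6071, -0.0883, 0.1481]
tool_rot: [0.664, -3.07, -0.0]
ft_force: [0.6, 0.3, -0.8]
grip_width: 0.096
grip_force: 60.0
```

```bash
cat >> h.py <<'E'
E0=np.array([.5196,-.1287])
def theta(q):  # tool-derived bar azimuth from eye, deg
    v=np.array(q["tool_rot"]);v=v*np.sign(v[1]); a=np.degrees(np.arctan2(v[1],v[0])); return 2*a-90-90+ (0)
def arc(t0,steps,r=.097):
    f=lambda t:r*np.array([np.cos(np.radians(t)),np.sin(np.radians(t))])
    for t in steps: print(t,np.round((f(t)-f(t0))/.5,4),round((t-t0)/30,3))
def feel(n=8):
    o=[]
    for i in range(n):
        ctrl.get_image("top");q=ctrl.get_state();p=q["position"][:2]-E0;F=q["ft_force"];o.append([q["torque"][2],p[0]*F[1]-p[1]*F[0],q["torque"][2]+p[0]*F[1]-p[1]*F[0],*F,*q["position"],theta(q),np.degrees(np.arctan2(p[1],p[0])),1000*np.hypot(*p)])
    o=np.array(o);print("tz,rxF,M | F | pos | th_tool th_pos r\n",o.mean(0).round(4),"\nsd",o.std(0).round(3)[:6],"t",q["time"])
E
python3 - <<'E'
from h import *
np.set_printoptions(suppress=True)
feel(6)
arc(24.8,[24.8-3*i for i in range(1,6)]);arc(9.8,[9.8-3*i for i in range(1,6)])
E
```

```text
tz,rxF,M | F | pos | th_tool th_pos r
 [ 0.0114  0.0014  0.0128  0.1733  0.0957 -0.9361  0.6081 -0.0875  0.1482
 24.486  24.9506 97.5577] 
sd [0.035 0.04  0.04  0.409 0.341 0.183] t 8.3667
21.8 [ 0.004  -0.0093] -0.1
18.8 [ 0.0075 -0.0189] -0.2
15.8 [ 0.0106 -0.0286] -0.3
12.8 [ 0.0131 -0.0384] -0.4
9.8 [ 0.0151 -0.0484] -0.5
6.800000000000001 [ 0.0015 -0.0101] -0.1
3.8000000000000007 [ 0.0024 -0.0202] -0.2
0.8000000000000007 [ 0.0028 -0.0303] -0.3
-2.1999999999999993 [ 0.0027 -0.0405] -0.4
-5.199999999999999 [ 0.002  -0.0506] -0.5
```

>>> jog_arm:
  commands:
    - [0,0.004,-0.009,0,0,0,-0.1]
    - [0,0.0075,-0.019,0,0,0,-0.2]
    - [0,0.0105,-0.0285,0,0,0,-0.3]
    - [0,0.013,-0.0385,0,0,0,-0.4]
    - [0,0.015,-0.0485,0,0,0,-0.5]

```text
time: 8.78
position: [0.6158, -0.1118, 0.148]
tool_rot: [-0.257, 3.131, -0.0]
ft_force: [-0.3, 0.1, -0.7]
grip_width: 0.094
grip_force: 60.0
```

>>> jog_arm:
  commands:
    - [0,0.0015,-0.01,0,0,0,-0.1]
    - [0,0.0025,-0.02,0,0,0,-0.2]
    - [0,0.003,-0.0305,0,0,0,-0.3]
    - [0,0.0025,-0.0405,0,0,0,-0.4]
    - [0,0.002,-0.0505,0,0,0,-0.5]

```text
time: 9.2
position: [0.617, -0.1367, 0.1481]
tool_rot: [0.154, 3.137, 0.001]
ft_force: [1.7, 0.7, -1.6]
grip_width: 0.095
grip_force: 60.0
```

```bash
python3 - <<'E'
from h import *
np.set_printoptions(suppress=True)
feel(6)
arc(-5.2,[-5.2-2*i for i in range(1,6)]);arc(-15.2,[-15.2-2*i for i in range(1,6)])
E
```

```text
tz,rxF,M | F | pos | th_tool th_pos r
 [-0.04    0.0857  0.0457  0.8884  0.8038 -1.1196  0.6169 -0.137   0.1481
 -5.5141 -4.8788 97.6321] 
sd [0.048 0.036 0.031 0.634 0.34  0.466] t 9.5
-7.2 [-0.0007 -0.0067] -0.067
-9.2 [-0.0017 -0.0134] -0.133
-11.2 [-0.0029 -0.0201] -0.2
-13.2 [-0.0043 -0.0267] -0.267
-15.2 [-0.006  -0.0333] -0.333
-17.2 [-0.0019 -0.0065] -0.067
-19.2 [-0.004  -0.0129] -0.133
-21.2 [-0.0063 -0.0193] -0.2
-23.2 [-0.0089 -0.0256] -0.267
-25.2 [-0.0117 -0.0317] -0.333
```

>>> jog_arm:
  commands:
    - [0,-0.001,-0.0065,0,0,0,-0.067]
    - [0,-0.0015,-0.0135,0,0,0,-0.133]
    - [0,-0.003,-0.02,0,0,0,-0.2]
    - [0,-0.0045,-0.0265,0,0,0,-0.267]
    - [0,-0.006,-0.0335,0,0,0,-0.333]

```text
time: 9.92
position: [0.6136, -0.153, 0.148]
tool_rot: [-0.424, -3.113, -0.001]
ft_force: [-0.2, 0.8, -1.2]
grip_width: 0.094
grip_force: 60.0
```

```bash
python3 - <<'E'
from h import *
np.set_printoptions(suppress=True)
feel(8)
E
```

```text
tz,rxF,M | F | pos | th_tool th_pos r
 [ -0.0424   0.1048   0.0624   0.4992   0.984   -0.9606   0.6135  -0.1535
   0.148  -15.453  -14.7794  97.1268] 
sd [0.048 0.037 0.043 0.246 0.358 0.561] t 10.3167
```

>>> jog_arm:
  commands:
    - [0,-0.002,-0.0065,0,0,0,-0.067]
    - [0,-0.004,-0.013,0,0,0,-0.133]
    - [0,-0.0065,-0.0195,0,0,0,-0.2]
    - [0,-0.009,-0.0255,0,0,0,-0.267]
    - [0,-0.0115,-0.0315,0,0,0,-0.333]

```text
time: 10.73
position: [0.6076, -0.1693, 0.148]
tool_rot: [-0.694, -3.063, -0.001]
ft_force: [-0.3, 0.6, -1.9]
grip_width: 0.095
grip_force: 60.0
```

```bash
python3 - <<'E'
from h import *
np.set_printoptions(suppress=True)
feel(8)
arc(-25.2,[-25.2-1*i for i in range(1,6)]);arc(-30.2,[-30.2-1*i for i in range(1,6)]);arc(-35.2,[-35.2-1*i for i in range(1,6)])
t=cam("top");s=cam("side");cv2.imwrite("pics/c5.png",np.hstack([crop(t,314,184,40,50,10),crop(s,295,165,40,50,10)]))
E
```

```text
tz,rxF,M | F | pos | th_tool th_pos r
 [ -0.0122   0.0745   0.0623  -0.4533   1.0555  -0.83     0.6076  -0.1694
   0.148  -25.4699 -24.8432  96.9413] 
sd [0.035 0.047 0.053 0.609 0.43  0.506] t 11.1333
-26.2 [-0.0015 -0.0031] -0.033
-27.2 [-0.003  -0.0061] -0.067
-28.2 [-0.0046 -0.0091] -0.1
-29.2 [-0.0062 -0.012 ] -0.133
-30.2 [-0.0079 -0.015 ] -0.167
-31.2 [-0.0017 -0.0029] -0.033
-32.2 [-0.0035 -0.0058] -0.067
-33.2 [-0.0053 -0.0086] -0.1
-34.2 [-0.0072 -0.0115] -0.133
-35.2 [-0.0091 -0.0142] -0.167
-36.2 [-0.002  -0.0027] -0.033
-37.2 [-0.004  -0.0055] -0.067
-38.2 [-0.0061 -0.0081] -0.1
-39.2 [-0.0082 -0.0108] -0.133
-40.2 [-0.0103 -0.0134] -0.167
```

View pics/c5.png

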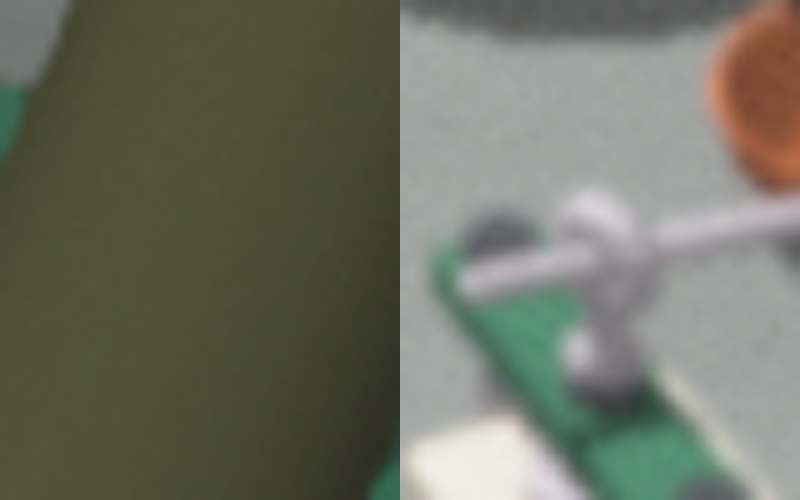

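>>> jog_arm:
  commands:
    - [0,-0.0015,-0.003,0,0,0,-0.033]
    - [0,-0.003,-0.006,0,0,0,-0.067]
    - [0,-0.0045,-0.009,0,0,0,-0.1]
    - [0,-0.006,-0.012,0,0,0,-0.133]
    - [0,-0.008,-0.015,0,0,0,-0.167]

```text
time: 11.65
position: [0.6036, -0.177, 0.148]
tool_rot: [-0.829, -3.03, -0.001]
ft_force: [-0.8, 1.3, -0.7]
grip_width: 0.091
grip_force: 60.0
```

```bash
python3 - <<'E'
from h import *
np.set_printoptions(suppress=True)
feel(7)
E
```

```text
tz,rxF,M | F | pos | th_tool th_pos r
 [ -0.0559   0.0902   0.0344  -0.9885   1.6447  -1.1986   0.6036  -0.1772
   0.148  -30.5361 -29.9928  96.9706] 
sd [0.023 0.047 0.044 0.23  0.484 0.29 ] t 12.0
```

>>> jog_arm:
  commands:
    - [0,-0.0015,-0.003,0,0,0,-0.033]
    - [0,-0.0035,-0.006,0,0,0,-0.067]
    - [0,-0.0055,-0.0085,0,0,0,-0.1]
    - [0,-0.007,-0.0115,0,0,0,-0.133]
    - [0,-0.009,-0.014,0,0,0,-0.167]

```text
time: 12.42
position: [0.5994, -0.1838, 0.1481]
tool_rot: [0.96, 2.991, 0.001]
ft_force: [-0.8, 3.5, -2.6]
grip_width: 0.094
grip_force: 60.0
```

```bash
python3 - <<'E'
from h import *
np.set_printoptions(suppress=True)
feel(7)
E
```

```text
tz,rxF,M | F | pos | th_tool th_pos r
 [ -0.0108   0.2157   0.2049  -0.8254   3.2764  -1.1714   0.5993  -0.1839
   0.1481 -35.53   -34.6788  96.9461] 
sd [0.027 0.051 0.056 0.457 0.4   0.439] t 12.7667
```

>>> jog_arm:
  commands:
    - [0,-0.002,-0.0025,0,0,0,-0.033]
    - [0,-0.004,-0.0055,0,0,0,-0.067]
    - [0,-0.006,-0.008,0,0,0,-0.1]
    - [0,-0.008,-0.011,0,0,0,-0.133]
    - [0,-0.0105,-0.0135,0,0,0,-0.167]

```text
time: 13.18
position: [0.5941, -0.1906, 0.1481]
tool_rot: [1.09, 2.946, 0.001]
ft_force: [1.0, 4.5, -1.0]
grip_width: 0.097
grip_force: 60.0
```

```bash
python3 - <<'E'
from h import *
np.set_printoptions(suppress=True)
feel(7)
for k in range(6):arc(-40.2-5*k,[-40.2-5*k-1*i for i in range(1,6)])
E
```

```text
tz,rxF,M | F | pos | th_tool th_pos r
 [ -0.0082   0.2442   0.2361  -0.3512   3.5758  -1.6327   0.594   -0.1908
   0.1481 -40.5504 -39.843   96.9002] 
sd [0.023 0.065 0.075 0.477 0.638 0.362] t 13.5333
-41.2 [-0.0022 -0.0026] -0.033
-42.2 [-0.0045 -0.0051] -0.067
-43.2 [-0.0068 -0.0076] -0.1
-44.2 [-0.0091 -0.01  ] -0.133
-45.2 [-0.0115 -0.0124] -0.167
-46.2 [-0.0024 -0.0024] -0.033
-47.2 [-0.0049 -0.0047] -0.067
-48.2 [-0.0074 -0.007 ] -0.1
-49.2 [-0.0099 -0.0092] -0.133
-50.2 [-0.0125 -0.0114] -0.167
-51.2 [-0.0026 -0.0021] -0.033
-52.2 [-0.0053 -0.0042] -0.067
-53.2 [-0.008  -0.0063] -0.1
-54.2 [-0.0107 -0.0083] -0.133
-55.2 [-0.0135 -0.0103] -0.167
-56.2 [-0.0028 -0.0019] -0.033
-57.2 [-0.0056 -0.0038] -0.067
-58.2 [-0.0085 -0.0056] -0.1
-59.2 [-0.0114 -0.0073] -0.133
-60.2 [-0.0143 -0.009 ] -0.167
-61.2 [-0.003  -0.0017] -0.033
-62.2 [-0.0059 -0.0033] -0.067
-63.2 [-0.0089 -0.0048] -0.1
-64.2 [-0.012  -0.0063] -0.133
-65.2 [-0.015  -0.0078] -0.167
-66.2 [-0.0031 -0.0014] -0.033
-67.2 [-0.0062 -0.0027] -0.067
-68.2 [-0.0093 -0.004 ] -0.1
-69.2 [-0.0125 -0.0052] -0.133
-70.2 [-0.0157 -0.0064] -0.167
```

>>> jog_arm:
  commands:
    - [0,-0.002,-0.0025,0,0,0,-0.033]
    - [0,-0.0045,-0.005,0,0,0,-0.067]
    - [0,-0.007,-0.0075,0,0,0,-0.1]
    - [0,-0.009,-0.01,0,0,0,-0.133]
    - [0,-0.0115,-0.0125,0,0,0,-0.167]

```text
time: 13.95
position: [0.5883, -0.1969, 0.1481]
tool_rot: [1.218, 2.896, 0.001]
ft_force: [0.1, 5.4, -0.8]
grip_width: 0.093
grip_force: 60.0
```

```bash
python3 - <<'E'
from h import *
np.set_printoptions(suppress=True)
feel(12)
E
```

```text
tz,rxF,M | F | pos | th_tool th_pos r
 [  0.0054   0.3493   0.3547   0.191    4.8996  -1.4276   0.5882  -0.197
   0.1481 -45.5536 -44.8721  96.8567] 
sd [0.024 0.051 0.052 0.521 0.514 0.322] t 14.55
```

>>> jog_arm:
  commands:
    - [0,-0.0015,-0.0015,0,0,0,-0.017]
    - [0,-0.0025,-0.0025,0,0,0,-0.033]
    - [0,-0.004,-0.0035,0,0,0,-0.05]
    - [0,-0.005,-0.0045,0,0,0,-0.067]
    - [0,-0.005,-0.0045,0,0,0,-0.067]

```text
time: 14.97
position: [0.5859, -0.1993, 0.1482]
tool_rot: [1.267, 2.874, 0.001]
ft_force: [1.2, 4.4, -1.3]
grip_width: 0.094
grip_force: 60.0
```

```bash
python3 - <<'E'
from h import *
np.set_printoptions(suppress=True)
feel(10)
E
```

```text
tz,rxF,M | F | pos | th_tool th_pos r
 [  0.0114   0.3775   0.3889   0.75     4.8951  -1.5309   0.5859  -0.1992
   0.1481 -47.5505 -46.7688  96.801 ] 
sd [0.029 0.044 0.047 0.498 0.243 0.358] t 15.4667
```

M = 0.389 N m, which is about 0.14 rad past firm. I'll swing back to free the bar.

>>> jog_arm:
  commands:
    - [0,0.0095,0.0095,0,0,0,0.133]
    - [0,0.0185,0.02,0,0,0,0.267]
    - [0,0.027,0.0305,0,0,0,0.4]
    - [0,0.034,0.042,0,0,0,0.533]
    - [0,0.041,0.054,0,0,0,0.667]

```text
time: 15.88
position: [0.6062, -0.1746, 0.1484]
tool_rot: [0.746, 3.051, -0.004]
ft_force: [0.2, 1.0, -1.0]
grip_width: 0.098
grip_force: 60.1
```

>>> jog_arm:
  commands:
    - [0,0.006,0.012,0,0,0,0.133]
    - [0,0.0105,0.025,0,0,0,0.267]
    - [0,0.0105,0.025,0,0,0,0.267]
    - [0,0.0105,0.025,0,0,0,0.267]
    - [0,0.0105,0.025,0,0,0,0.267]

```text
time: 16.3
position: [0.6115, -0.1617, 0.1484]
tool_rot: [0.538, 3.094, -0.002]
ft_force: [0.9, -0.1, -0.8]
grip_width: 0.093
grip_force: 60.0
```

```bash
python3 - <<'E'
from h import *
np.set_printoptions(suppress=True,precision=2)
feel(5)
s=cam("side");cv2.imwrite("pics/c6.png",crop(s,285,160,80,60,10))
E
```

```text
tz,rxF,M | F | pos | th_tool th_pos r
 [ -0.     0.01   0.01  -0.01   0.11  -1.03   0.61  -0.16   0.15 -19.64
 -19.49  97.27] 
sd [0.01 0.06 0.06 0.52 0.6  0.38] t 16.55
```

View pics/c6.png

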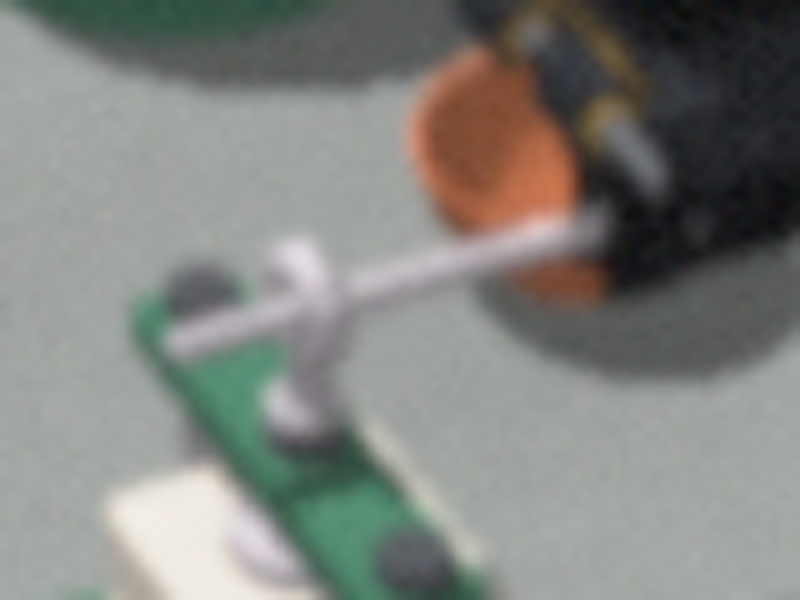

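>>> jog_arm:
  commands:
    - [0,0.015,-0.0055,0,0,0,0]
    - [0,0.03,-0.011,0,0,0,0]
    - [0,0.0455,-0.016,0,0,0,0]
    - [0,0.0605,-0.0215,0,0,0,0]
    - [0,0.0755,-0.027,0,0,0,0]

```text
time: 17.02
position: [0.6503, -0.1737, 0.1479]
tool_rot: [0.532, 3.096, -0.0]
ft_force: [0.9, -0.2, -0.7]
grip_width: 0.092
grip_force: 60.0
```

>>> jog_arm:
  commands:
    - [0,0.015,-0.0055,0,0,0,0]
    - [0,0.03,-0.011,0,0,0,0]
    - [0,0.0455,-0.016,0,0,0,0]
    - [0,0.0605,-0.0215,0,0,0,0]
    - [0,0.0755,-0.027,0,0,0,0]

```text
time: 17.43
position: [0.6878, -0.187, 0.148]
tool_rot: [-0.532, -3.096, -0.0]
ft_force: [-0.1, -0.4, -2.0]
grip_width: 0.093
grip_force: 60.0
```

```bash
python3 - <<'E'
from h import *
np.set_printoptions(suppress=True,precision=3)
for i in range(2):ctrl.get_image("top")
q=ctrl.get_state();print(q["position"],theta(q),q["ft_force"],q["torque"],q["joint_positions"])
E
```

```text
[ 0.688 -0.187  0.148] -19.521147200821474 [ 0.001  0.903 -1.011] [-0.064 -0.041  0.03 ] [-0.127  0.529  0.513  1.384 -0.26   1.295  1.628]
```

>>> jog_arm:
  commands:
    - [0,0.01,0,0.03,0,0,-0.03]
    - [0,0.01,0,0.06,0,0,-0.06]
    - [0,0.01,0,0.09,0,0,-0.09]
    - [0,0.01,0,0.12,0,0,-0.133]
    - [0,0.01,0,0.15,0,0,-0.133]

```text
time: 17.95
position: [0.6917, -0.1867, 0.2238]
tool_rot: [-0.642, -3.075, -0.0]
ft_force: [-0.1, -0.1, -1.3]
grip_width: 0.086
grip_force: 60.0
```

>>> jog_arm:
  commands:
    - [0,-0.025,0.066,0,0,0,0]
    - [0,-0.05,0.133,0,0,0,0]
    - [0,-0.075,0.199,0,0,0,0]
    - [0,-0.1,0.265,0,0,0,0]
    - [0,-0.125,0.3315,0,0,0,0]

```text
time: 18.37
position: [0.6284, -0.0197, 0.2232]
tool_rot: [-0.64, -3.076, -0.0]
ft_force: [0.6, 0.4, 0.3]
grip_width: 0.098
grip_force: 60.0
```

>>> jog_arm:
  commands:
    - [0,-0.025,0.066,0,0,0,0]
    - [0,-0.05,0.133,0,0,0,0]
    - [0,-0.075,0.199,0,0,0,0]
    - [0,-0.1,0.265,0,0,0,0]
    - [0,-0.125,0.3315,0,0,0,0]

```text
time: 18.78
position: [0.5659, 0.146, 0.2235]
tool_rot: [0.64, 3.075, 0.001]
ft_force: [0.8, 0.6, -1.0]
grip_width: 0.093
grip_force: 60.0
```

>>> jog_arm:
  commands:
    - [0,0,0,-0.04,0,0,0]
    - [0,0,0,-0.08,0,0,0]
    - [0,0,0,-0.12,0,0,0]
    - [0,0,0,-0.16,0,0,0]
    - [0,0,0,-0.2,0,0,0]

```text
time: 19.2
position: [0.5667, 0.1447, 0.1225]
tool_rot: [0.64, 3.076, 0.001]
ft_force: [0.2, -0.6, -1.5]
grip_width: 0.091
grip_force: 60.0
```

>>> jog_arm:
  commands:
    - [0,0,0,0,0,0,0]
    - [0,0,0,0,0,0,0]
    - [0,0,0,0,0,0,0]
    - [0,0,0,0,0,0,0]
    - [0,0,0,0,0,0,0]

```text
time: 19.62
position: [0.568, 0.1449, 0.1247]
tool_rot: [0.64, 3.073, 0.003]
ft_force: [0.2, 0.3, -1.3]
grip_width: 0.093
grip_force: 60.0
```

```bash
python3 - <<'E'
from h import *
np.set_printoptions(suppress=True,precision=2)
q=ctrl.get_state();print(q["position"]*1000,theta(q),q["ft_force"])
p,u,l,o=barline(156.5,[.05,.07,.08,.09,.1,.11,.12,.13]);print(p*1000,"\n",o)
t=cam("top");s=cam("side")
cv2.imwrite("pics/c7.png",np.hstack([crop(t,210,175,50,75,8),crop(s,215,150,50,75,8)]))
E
```

```text
[568.03 144.94 124.73] -23.516303331390333 [ 0.18  0.3  -1.31]
[567.64 144.86 143.17] 
 [[  0.05  -4.71  -2.88   1.45   0.1 ]
 [  0.07   9.8  -12.15  -4.62  -5.18]
 [  0.08  15.49  12.53  -4.52   0.5 ]
 [  0.09  17.77  15.02  -5.14   0.76]
 [  0.1   19.89  17.64  -5.68   1.08]
 [  0.11 -16.01  -6.92   5.22   1.14]
 [  0.12 -15.01  -5.99   4.94   1.21]
 [  0.13 -15.48  -6.9    5.04   1.05]]
```

View pics/c7.png

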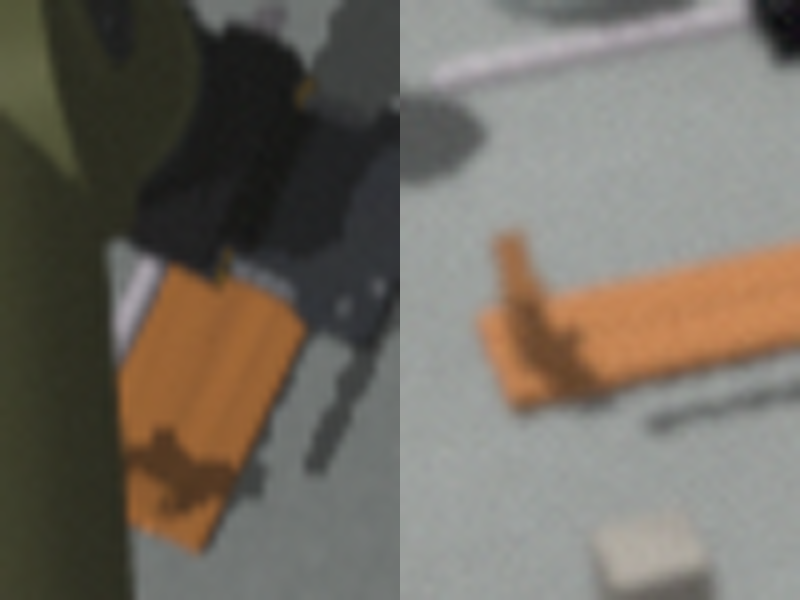

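```bash
python3 - <<'E'
from h import *
np.set_printoptions(suppress=True,precision=2)
s=cam("side")
for z in(.143,.1425):
    for k in(0,.01): print(z,k,proj(s,[.4427-.917*k,.2002+.398*k,z]))
print(proj(s,[.4427,.2002,.043]),ctrl.get_state()["position"])
E
```

```text
0.143 0 [219.34 158.83]
0.143 0.01 [216.05 159.51]
0.1425 0 [219.36 158.96]
0.1425 0.01 [216.06 159.64]
[222.8 185.3] [0.57 0.14 0.12]
```

>>> jog_arm:
  commands:
    - [0,0,0,-0.05,0,0,0]
    - [0,0,0,-0.1,0,0,0]
    - [0,0,0,-0.13,0,0,0]
    - [0,0,0,-0.15,0,0,0]
    - [0,0,0,-0.165,0,0,0]

```text
time: 20.28
position: [0.5666, 0.1445, 0.0395]
tool_rot: [-0.64, -3.075, 0.001]
ft_force: [-0.7, 0.6, -1.0]
grip_width: 0.093
grip_force: 60.0
```

>>> jog_arm:
  commands:
    - [0,0,0,-0.007,0,0,0]
    - [0,0,0,-0.014,0,0,0]
    - [0,0,0,-0.021,0,0,0]
    - [0,0,0,-0.028,0,0,0]
    - [0,0,0,-0.033,0,0,0]

```text
time: 20.7
position: [0.5675, 0.1448, 0.0245]
tool_rot: [0.64, 3.075, 0.001]
ft_force: [-3.3, -1.2, 14.5]
grip_width: 0.092
grip_force: 60.1
```

>>> jog_arm:
  commands:
    - [0,0,0,0,0,0,0]
    - [0,0,0,0,0,0,0]
    - [0,0,0,0,0,0,0]
    - [0,0,0,0,0,0,0]
    - [0,0,0,0,0,0,0]

```text
time: 21.12
position: [0.5674, 0.1447, 0.0245]
tool_rot: [0.64, 3.075, 0.001]
ft_force: [0.5, 0.5, 2.5]
grip_width: 0.097
grip_force: 60.0
```

>>> jog_arm:
  commands:
    - [0.2,0,0,0,0,0,0]
    - [0.3,0,0,0,0,0,0]
    - [0.5,0,0,0,0,0,0]
    - [0.6,0,0,0,0,0,0]
    - [0.6,0,0,0,0,0,0]

```text
time: 21.53
position: [0.5668, 0.1447, 0.0239]
tool_rot: [-0.64, -3.075, 0.0]
ft_force: [0.3, -1.0, -0.7]
grip_width: 0.385
grip_force: 0.0
```

>>> jog_arm:
  commands:
    - [0.6,0,0,0,0,0,0]
    - [0.6,0,0,0,0,0,0]
    - [0.6,0,0,0.03,0,0,0]
    - [0.6,0,0,0.08,0,0,0]
    - [0.6,0,0,0.13,0,0,0]

```text
time: 21.95
position: [0.5661, 0.1443, 0.0889]
tool_rot: [-0.64, -3.074, 0.002]
ft_force: [1.2, 0.4, -0.3]
grip_width: 0.591
grip_force: 0.0
```

>>> jog_arm:
  commands:
    - [0.6,0,0,0.06,0,0,0]
    - [0.6,0,0,0.12,0,0,0]
    - [0.6,0,0,0.18,0,0,0]
    - [0.6,0,0,0.24,0,0,0]
    - [0.6,0,0,0.3,0,0,0]

```text
time: 22.37
position: [0.5668, 0.1445, 0.2407]
tool_rot: [0.64, 3.076, 0.0]
ft_force: [-0.1, 0.4, -0.5]
grip_width: 0.601
grip_force: 0.0
```

>>> jog_arm:
  commands:
    - [0.6,-0.08,0.08,0,0,0,0]
    - [0.6,-0.16,0.16,0,0,0,0]
    - [0.6,-0.16,0.24,0,0,0,0]
    - [0.6,-0.16,0.3,0,0,0,0]
    - [0.6,-0.16,0.36,0,0,0,0]

```text
time: 22.78
position: [0.4854, 0.3267, 0.24]
tool_rot: [-0.639, -3.076, -0.003]
ft_force: [0.6, -0.2, 0.1]
grip_width: 0.601
grip_force: 0.0
```

>>> jog_arm:
  commands:
    - [0.6,-0.05,0.07,0,0,0,0]
    - [0.6,-0.1,0.14,0,0,0,0]
    - [0.6,-0.15,0.2,0,0,0,0]
    - [0.6,-0.2,0.26,0,0,0,0]
    - [0.6,-0.2,0.26,0,0,0,0]

```text
time: 23.2
position: [0.3781, 0.4631, 0.2385]
tool_rot: [-0.617, -3.075, -0.004]
ft_force: [-1.3, 1.7, -0.7]
grip_width: 0.599
grip_force: 0.0
```

```bash
python3 - <<'E'
from h import *
t=cam("top");s=cam("side");q=ctrl.get_state();print(q["position"],q["ft_force"],q["time"])
o=np.zeros((600,800,3),np.uint8);o[:300]=crop(t,205,175,200,75,4);o[300:,:560]=crop(s,215,167,140,75,4)
cv2.imwrite("pics/c8.png",o)
E
```

```text
[0.38497076 0.45647117 0.23873047] [ 0.58489447 -0.11919531  0.05952055] 23.3
```

View pics/c8.png

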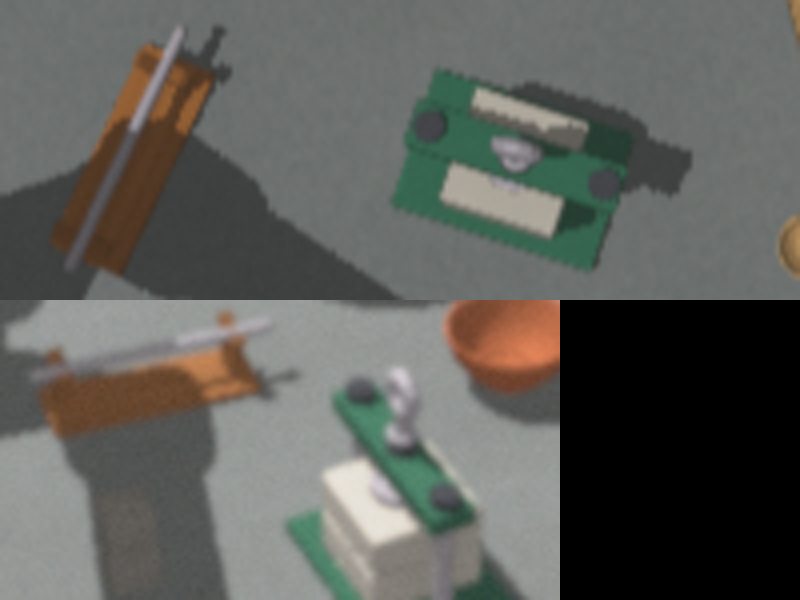

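The bar is back in its seat with its ends at the same pixels as before, (180,30) and (69,267) in the top crop. The eye is clearly turned, and nothing else has moved, so I'm handing in.

```bash
python3 -c "
from bench import ctrl
print(ctrl.close_job())"
```

```text
the job is handed in; nothing more can be done
None
```

I turned the screw with the bar to about 8 degrees past firm, judged by torque (about 0.39 N m). The bar is back centred in its rest, and I handed the job in at about 23 s; no verdict was returned.

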